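# Calibrate the bench scale: two-key hold, then store

## Task

Calibrate the scale with the brass weight standing on its plate: press the two blue keys down fully, both at the same moment with one fingertip on each, hold them down for at least two seconds, and let both come up again. Then press the green key fully down to store the setting, let go and move clear. Do not press the grey key, and leave the weights, bottles and jug standing where they are: nothing is to be picked up or moved.

Things in the scene. Friction and masses are not known exactly. Their poses are not given: they have to be found in the camera images.
- scale: cream bench scale, fixed, 280 (x) by 300 (y) mm; origin on the table under its centre, -x towards its key deck, z up. The deck (its front 90 mm in x) is level, 48 mm above the table, with the four keys in a row across it about 100 mm in front of the origin; the weighing plate (200 by 310 mm, top 84 mm above the table) lies behind, from 50 mm in front of the origin to 150 mm behind it
- key_left_top (a point): top centre of the left-hand blue push key (the one on the scale's +y side of the middle pair; the pair's centres are 54 to 64 mm apart); round, 26 mm across, upright axis, cap standing 10 mm proud of its 12 mm high, 42 mm wide black collar, so this point is 70 mm above the table when the key is up, and sinks with it
- key_right_top (a point): top centre of the right-hand blue push key (the one on the scale's -y side of the middle pair); round, 26 mm across, upright axis, cap standing 10 mm proud of its 12 mm high, 42 mm wide black collar, so this point is 70 mm above the table when the key is up, and sinks with it
- key_green_top (a point): top centre of the green push key (at one end of the row, either end, about 98 mm from the row's middle); round, 26 mm across, upright axis, cap standing 10 mm proud of its 12 mm high, 42 mm wide black collar, so this point is 70 mm above the table when the key is up, and sinks with it
- key_grey_top (a point): top centre of the grey push key (at the other end of the row; not to be pressed); round, 26 mm across, upright axis, cap standing 10 mm proud of its 12 mm high, 42 mm wide black collar, so this point is 70 mm above the table when the key is up, and sinks with it
- key_left (a joint): how far the left blue key is pressed: 0 up, 0.006 m fully down; spring return, about 1.2 N to start it moving and 4 N fully down
- key_right (a joint): how far the right blue key is pressed: 0 up, 0.006 m fully down; spring return, about 1.2 N to start it moving and 4 N fully down
- key_green (a joint): how far the green key is pressed: 0 up, 0.006 m fully down; spring return, about 1.2 N to start it moving and 4 N fully down
- key_grey (a joint): how far the grey key is pressed: 0 up, 0.006 m fully down; spring return, about 1.2 N to start it moving and 4 N fully down
- key_left_base: black collar of the left blue key, fixed on the scale's deck (the key is part of it); origin at the centre of its underside, 48 mm above the table
- key_right_base: black collar of the right blue key, fixed on the scale's deck (the key is part of it); origin at the centre of its underside, 48 mm above the table
- key_green_base: black collar of the green key, fixed on the scale's deck (the key is part of it); origin at the centre of its underside, 48 mm above the table
- weight: loose brass calibration weight with a knob head, 44 mm across, 66 mm high, 0.5 kg, standing on the weighing plate; origin at the centre of its underside
- small_weight: loose smaller brass weight, 28 mm across, 44 mm high, standing on a 20 mm high wooden block (90 by 70 mm) beside the scale; origin at its underside
- jug: loose steel mug-shaped jug, 84 mm across plus handle, 100 mm high, beside the scale; origin at its underside
- bottle1: loose capped dark red bottle, 52 mm across, 95 mm high, standing beside the scale; origin at its underside
- bottle2: loose capped dark red bottle, 52 mm across, 95 mm high, standing beside the scale; origin at its underside
- bottle3: loose capped dark red bottle, 52 mm across, 95 mm high, standing beside the scale; origin at its underside
- bottle4: loose capped dark red bottle, 52 mm across, 95 mm high, standing beside the scale; origin at its underside

How it is judged:
By the outcome, as a careful person would: the job done as asked, in the order asked, and still so for the second after the job is handed in, with the robot touching nothing.
It also fails if it takes over 48 s, if anything falls off the work surface, if the arm or the gripper's body presses on something with over 40 N, if the wrist force passes 120 N, or if a joint passes its speed limit or range.

## Robot

A 6-joint arm with a two-finger parallel gripper is mounted at the origin on the work surface. World frame = base frame: x ahead of the robot, y to its left, z up, the work surface at z = 0. Lengths are in m, angles in degrees, forces in N, time in s.
With the tool pointing down it reaches from about 0.3 to 0.85 m from the base axis. Payload 5.4 kg.
Tool frame: the origin (TCP) lies at the very end of the fingers, on their centre line; the grasp point (between the pads) lies 19 mm behind it (r.tcp_to_grasp is the distance from the TCP to the grasp point, in m); z points along the fingers, y is the line along which they close (so a half turn about z gives the same grasp; the last joint's range is limited). The gripper opens to 85 mm and grips with 20 to 120 N. Pads are 22 mm wide; open, the fingers measure 114 mm over their backs; the gripper's body (76 mm by 85 mm) begins 54 mm behind the grasp point. The pads swing forward as they close: fully open they stand 13 mm farther back than shut.
Start: joints at [-89.101, 9.076, 91.501, -0, 79.423, -12.038], TCP at [0.129, -0.56, 0.231] pointing down, gripper open.
Joint ranges: [-166.64, 166.64], [-54.1, 131.32], [10.49, 154.53], [-73.88, 253.88], [9.74, 151.15], [-171.62, 171.62]. Speed limits (degrees/s): [147.25, 147.25, 180, 180, 180, 180].

## Interface

Orientations are given as a 3x3 rotation matrix whose columns are the frame's x, y, z axes.
In Python, from workcell import r gives the robot as it stands.
- The arm moves only by the tool carry_out, never from a script. Its argument "motion" is a list of rows, each a list of 7 numbers: the turn, a rotation vector about the tool's x, y, z in rad, then the shift along the tool's x, y, z in mm, then the finger opening in mm, from 0 to 85.4. A call has 1 to 20 rows; each row shifts and turns the commanded pose from where the row before left it, along the tool's axes as they then stand; what a row does not reach is not made up. A row lasts 1/8 s, in which the tool goes at most 62.5 mm and 10.7 degrees, less where a joint would pass 70% of its speed; a pose out of reach is approached as far as the arm can. A call with a gripper value outside its range is refused whole. The fingers move at their own pace and stop on an object; "force" is the grip in N (left out, the last holds). Time passes only in rows, so rows that do not move let the fingers close. It gives the time, the measured TCP pose, the force, the opening and the grip force at its end, in the units of the state.
- r.sense(): the state, without advancing time (a new reading comes with each control period).
- r.camera(name): name is "side" or "top" or "wrist"; returns a dict with "pixels" (420x560x3 uint8, red, green, blue), "intrinsics" (3x3 intrinsics, pixels), "extrinsics" (4x4, takes a point from world to camera coordinates). Camera axes: x right, y up, looking along -z (the intrinsics and any distortion apply to the point x, -y, -z); pixel columns grow to the right and rows downward; lengths in m; the calibration is good to about 2 mm. A picture is of the moment at which its call begins. There is no depth.
- r.finish_job(): hands the job in; it is judged then, once.
The state is a dict: "t": time; "q": joint angles; "joint_velocities": joint speeds; "tau": joint torques, N m; "tcp_pos": TCP position; "eef_rot": TCP orientation; "force": force on the tool from outside, world axes, zero at the start; "moment": the same for the moment, N m; "finger_gap": finger opening in m; "gripper_force": force on a finger pad.
Only numpy, scipy, OpenCV 4.12 (cv2) and the standard library are available. Lean on these libraries where they do the work, as an engineer would, in place of code of your own. Each camera call takes 0.05 s, during which the arm holds its last target. There are 200 camera calls.

## Working session

There is one attempt and no reset: what is moved stays moved. The work goes in short steps, Python scripts to look and compute and a tool call to move; the robot and the scene stay as the last step left them, time stands still between calls to the robot, and variables do not carry over. Pictures are saved under pics/ and viewed, at most 10 in all, crops included, and the job is handed in when it is done.

Besides the shell and the picture viewer there is one more tool, called in YAML: its name, and indented under it one key for each argument. carry_out: Moves the arm, as the interface text tells. Its arguments: {"type":"object","properties":{"motion":{"type":"array","items":{"type":"array","items":{"type":"number"}}},"force":{"type":"number"}},"required":["motion"]}

```bash
mkdir -p pics; cat > h.py <<'E'
import numpy as np, cv2
from workcell import r
def ray(c,u,v):
    K=np.array(c["intrinsics"]);E=np.array(c["extrinsics"])
    d=np.linalg.solve(K,[u,v,1.]);d=np.array([d[0],-d[1],-d[2]])
    R=E[:3,:3];return -R.T@E[:3,3],R.T@d
def onz(c,u,v,z):
    o,d=ray(c,u,v);return o+d*(z-o[2])/d[2]
def save(c,n): cv2.imwrite(n,cv2.cvtColor(c["pixels"],cv2.COLOR_RGB2BGR))
def blobs(c,lo,hi,amin=30):
    m=cv2.inRange(cv2.cvtColor(c["pixels"],cv2.COLOR_RGB2HSV),lo,hi)
    n,l,s,ce=cv2.connectedComponentsWithStats(m)
    return [(s[i,4],*ce[i].round(1),*s[i,:4]) for i in range(1,n) if s[i,4]>=amin]
E
python3 - <<'E'
from h import *
for n in("top","side"):
    c=r.camera(n);save(c,f"pics/{n}0.png")
    for nm,lo,hi in(("blue",(95,110,50),(130,255,255)),("green",(45,90,40),(85,255,255))):
        for b in blobs(c,lo,hi): print(n,nm,[float(x) for x in b],onz(c,b[1],b[2],.07).round(4))
E
```

```text
top blue [6418.0, 76.6, 97.6, 0.0, 35.0, 129.0, 128.0] [0.804  0.5177 0.07  ]
top blue [4154.0, 544.0, 115.4, 528.0, 40.0, 32.0, 141.0] [ 0.7725 -0.4204  0.07  ]
top blue [139.0, 59.1, 86.0, 47.0, 79.0, 25.0, 15.0] [0.8277 0.5547 0.07  ]
top blue [123.0, 26.7, 85.8, 16.0, 80.0, 22.0, 13.0] [0.8279 0.6225 0.07  ]
top blue [139.0, 331.6, 234.5, 326.0, 228.0, 13.0, 14.0] [ 0.5317 -0.0054  0.07  ]
top blue [137.0, 306.0, 245.3, 300.0, 239.0, 13.0, 14.0] [0.5095 0.0454 0.07  ]
top green [142.0, 364.3, 223.3, 358.0, 217.0, 13.0, 14.0] [ 0.5549 -0.07    0.07  ]
side blue [50610.0, 441.0, 99.8, 221.0, 0.0, 339.0, 289.0] [1.1709 0.3039 0.07  ]
side blue [143.0, 257.1, 238.9, 250.0, 233.0, 15.0, 13.0] [0.5077 0.0379 0.07  ]
side blue [157.0, 278.8, 253.1, 272.0, 247.0, 15.0, 13.0] [ 0.53  -0.012  0.07 ]
side blue [35.0, 555.9, 417.3, 550.0, 414.0, 10.0, 6.0] [ 0.741  -0.4293  0.07  ]
side green [184.0, 306.1, 274.1, 299.0, 267.0, 15.0, 15.0] [ 0.5529 -0.0764  0.07  ]
```

View pics/top0.png

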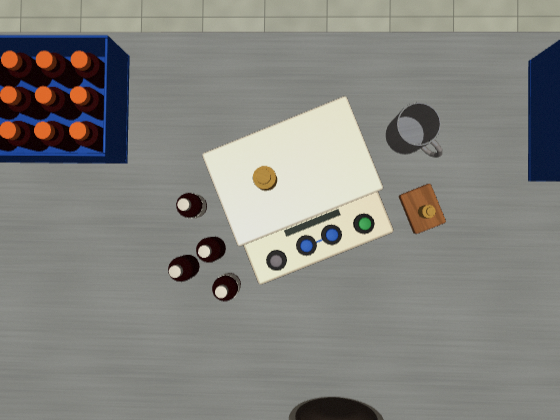

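View pics/side0.png

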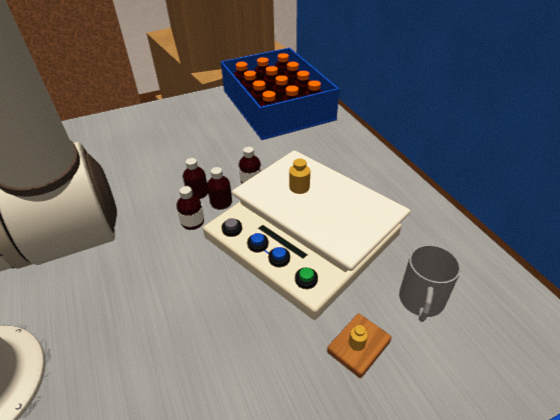

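The top view shows the key row from grey at (277,260) through blue at (306,245) and (332,235) to green at (364,223). The side view agrees: blue at (257,239) and (279,253), green at (306,274). The brass weight is well back on the plate. Next is a hover above the blue pair for a look with the wrist camera.

```bash
cat >> h.py <<'E'
from scipy.spatial.transform import Rotation as Ro
def goal(p,yd,flip=1):
    # tool-down target with tool y along yd; prints total turn and shift in tool axes
    s=r.sense();R=np.array(s["eef_rot"]);y=np.r_[np.array(yd)/np.linalg.norm(yd),0]
    if y@R[:,1]<0:y=-y
    y*=flip
    G=np.column_stack([np.cross(y,[0,0,-1]),y,[0,0,-1]])
    w=Ro.from_matrix(R.T@G).as_rotvec()
    print("turn",w.round(4),"shift now mm",(R.T@(np.array(p)-s["tcp_pos"])*1e3).round(1),"t",s["t"],"q",np.round(s["q"],1))
    print("R",R.round(3).tolist(),"tcp",np.round(s["tcp_pos"],4),"F",np.round(s["force"],1),"gap",s["finger_gap"])
E
python3 - <<'E'
from h import *
goal([.5206,.02,.2],[-.0222,.0508])
E
```

```text
turn [-0.0017 -0.0005 -0.1862] shift now mm [ 511.8 -477.3   31.4] t 0.1 q [-89.1   9.1  91.6  -0.   79.4 -12. ]
R [[0.975, 0.224, -0.0], [0.224, -0.975, 0.002], [0.0, -0.002, -1.0]] tcp [ 0.1287 -0.5598  0.2304] F [ 1.4 -0.2 -0. ] gap 0.08536889832015104
```

carry_out:
  motion:
    - [0, 0, 0, 32, -29.8, 0, 46]
    - [0, 0, 0, 32, -29.8, 0, 46]
    - [0, 0, 0, 32, -29.8, 0, 46]
    - [0, 0, 0, 32, -29.8, 0, 46]
    - [0, 0, 0, 32, -29.8, 0, 46]
    - [0, 0, 0, 32, -29.8, 0, 46]
    - [0, 0, 0, 32, -29.8, 0, 46]
    - [0, 0, 0, 32, -29.8, 0, 46]
    - [0, 0, 0, 32, -29.8, 0, 46]
    - [0, 0, 0, 32, -29.8, 0, 46]
    - [0, 0, 0, 32, -29.8, 0, 46]
    - [0, 0, 0, 32, -29.8, 0, 46]
    - [0, 0, 0, 32, -29.8, 0, 46]
    - [0, 0, 0, 32, -29.8, 0, 46]
    - [0, 0, 0, 32, -29.8, 0, 46]
    - [0, 0, 0, 32, -29.8, 0, 46]
    - [0, 0, -0.093, 0, 0, 15, 46]
    - [0, 0, -0.093, 0, 0, 15, 46]
    - [0, 0, 0, 0, 0, 0, 46]
    - [0, 0, 0, 0, 0, 0, 46]

```text
t: 2.6
tcp_pos: [0.5211, 0.0188, 0.2017]
eef_rot: [[0.917, 0.399, 0.0], [0.399, -0.917, -0.0], [0.0, 0.0, -1.0]]
force: [-0.7, 0.2, 0.1]
finger_gap: 0.0458
gripper_force: 0.0
```

```bash
python3 - <<'E'
from h import *
c=r.camera("wrist");save(c,"pics/w1.png")
for nm,lo,hi in(("blue",(95,110,50),(130,255,255)),("green",(45,90,40),(85,255,255))):
    for b in blobs(c,lo,hi,100): print(nm,[float(x) for x in b],onz(c,b[1],b[2],.07).round(4))
print(ray(c,280,210)[0])
goal([.5206,.02,.2],[-.0222,.0508])
E
```

```text
blue [762.0, 248.1, 197.0, 233.0, 181.0, 31.0, 32.0] [0.5101 0.0442 0.07  ]
blue [781.0, 315.7, 196.4, 300.0, 181.0, 32.0, 32.0] [ 0.5324 -0.0058  0.07  ]
green [853.0, 399.2, 201.6, 382.0, 186.0, 35.0, 32.0] [ 0.5556 -0.0698  0.07  ]
[0.58717504 0.04799593 0.34408112]
turn [ 0.0006 -0.0009 -0.0017] shift now mm [-0.1 -1.4  2. ] t 2.65 q [-11.2   2.5 102.    0.   75.5  55.3]
R [[0.917, 0.399, 0.001], [0.399, -0.917, -0.0], [0.001, 0.001, -1.0]] tcp [0.5213 0.0187 0.202 ] F [-0.3 -0.8 -0.1] gap 0.04587918040336418
```

View pics/w1.png

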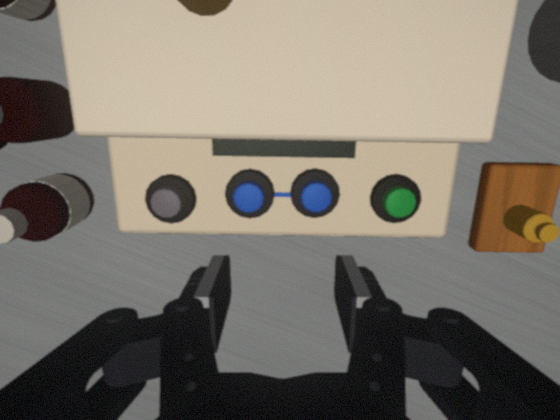

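The wrist view shows the blue keys at (248,197) and (316,196), 55 mm apart, and green at (399,202). The finger tips are about 10 mm thick, so a gap of 46 mm puts one on each blue key. The tool is already centred over the pair, so I can go down.

carry_out:
  motion:
    - [0, 0, 0, 0, -0.5, 30, 45]
    - [0, 0, 0, 0, 0, 30, 45]
    - [0, 0, 0, 0, 0, 30, 45]
    - [0, 0, 0, 0, 0, 24, 45]
    - [0, 0, 0, 0, 0, 8, 45]
    - [0, 0, 0, 0, 0, 0, 45]
    - [0, 0, 0, 0, 0, 0, 45]

```text
t: 3.52
tcp_pos: [0.5219, 0.0191, 0.0808]
eef_rot: [[0.916, 0.4, 0.003], [0.4, -0.916, -0.0], [0.002, 0.001, -1.0]]
force: [-0.3, 1.2, -0.1]
finger_gap: 0.0449
gripper_force: 0.0
```

```bash
python3 - <<'E'
from h import *
c=r.camera("wrist");save(c,"pics/w2.png")
for b in blobs(c,(95,110,50),(130,255,255),60): print([float(x) for x in b],onz(c,b[1],b[2],.07).round(4))
goal([.5212,.0192,.07],[-.0223,.05])
E
```

```text
[1522.0, 229.0, 255.3, 199.0, 233.0, 54.0, 54.0] [0.5147 0.0438 0.07  ]
[1579.0, 334.8, 254.8, 312.0, 233.0, 54.0, 53.0] [ 0.5351 -0.0022  0.07  ]
[145.0, 282.3, 251.2, 268.0, 249.0, 28.0, 6.0] [0.5268 0.0214 0.07  ]
turn [ 0.0015 -0.0021 -0.0079] shift now mm [-0.6 -0.3 10.7] t 3.575 q [-11.2  11.1 107.4   0.   61.3  55.2]
R [[0.916, 0.4, 0.003], [0.4, -0.916, -0.0], [0.002, 0.001, -1.0]] tcp [0.5218 0.0192 0.0807] F [0.2 0.2 0.4] gap 0.044816412558804766
```

View pics/w2.png

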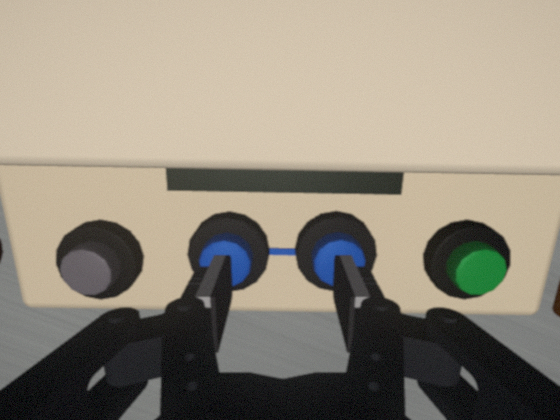

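The picture shows both finger tips over the blue caps, at about (220,260) and (346,260), with the keys at (226,260) and (339,260). I'll press down gradually while watching the force.

carry_out:
  motion:
    - [0, 0, 0, 0, 0, 4, 45]
    - [0, 0, 0, 0, 0, 4, 45]
    - [0, 0, 0, 0, 0, 4, 45]
    - [0, 0, 0, 0, 0, 2, 45]
    - [0, 0, 0, 0, 0, 0, 45]

```text
t: 4.2
tcp_pos: [0.5207, 0.0194, 0.0655]
eef_rot: [[0.916, 0.4, -0.0], [0.4, -0.916, 0.0], [-0.0, -0.0, -1.0]]
force: [-1.8, -0.4, 4.6]
finger_gap: 0.0449
gripper_force: 2.1
```

carry_out:
  motion:
    - [0, 0, 0, 0, 0, 2, 45]
    - [0, 0, 0, 0, 0, 2, 45]
    - [0, 0, 0, 0, 0, 1, 45]
    - [0, 0, 0, 0, 0, 0, 45]

```text
t: 4.7
tcp_pos: [0.5208, 0.0194, 0.0617]
eef_rot: [[0.916, 0.401, -0.001], [0.401, -0.916, -0.0], [-0.001, -0.0, -1.0]]
force: [-7.3, 1.7, 13.2]
finger_gap: 0.0449
gripper_force: 7.3
```

carry_out:
  motion:
    - [0, 0, 0, 0, 0, 1.5, 45]
    - [0, 0, 0, 0, 0, 0, 45]
    - [0, 0, 0, 0, 0, 0, 45]
    - [0, 0, 0, 0, 0, 0, 45]

```text
t: 5.2
tcp_pos: [0.5209, 0.0194, 0.0616]
eef_rot: [[0.916, 0.401, -0.001], [0.401, -0.916, -0.0], [-0.001, -0.0, -1.0]]
force: [-12.0, 0.9, 25.3]
finger_gap: 0.0449
gripper_force: 12.6
```

```bash
python3 - <<'E'
from h import *
s=r.sense();R=np.array(s["eef_rot"]);print("tool F",(R.T@s["force"]).round(2),"tool M",(R.T@s["moment"]).round(3),s["tcp_pos"],s["gripper_force"])
for n in("side","wrist"):
    c=r.camera(n)
    for b in blobs(c,(95,110,50),(130,255,255),40): print(n,[float(x) for x in b])
    im=c["pixels"][190:310,210:350] if n=="side" else c["pixels"][200:340,160:400]
    cv2.imwrite(f"pics/p_{n}.png",cv2.resize(im[...,::-1],None,fx=3,fy=3,interpolation=cv2.INTER_CUBIC))
E
```

```text
tool F [-10.66  -5.59 -25.25] tool M [ 1.08  -1.859  0.07 ] [0.52090202 0.01938395 0.06157292] 12.631609551608562
side [47709.0, 452.0, 99.7, 266.0, 0.0, 294.0, 289.0]
side [76.0, 257.7, 241.4, 251.0, 237.0, 14.0, 9.0]
side [89.0, 279.7, 255.5, 272.0, 251.0, 15.0, 9.0]
wrist [1143.0, 228.6, 267.1, 194.0, 246.0, 57.0, 52.0]
wrist [1120.0, 339.0, 265.6, 317.0, 246.0, 57.0, 50.0]
wrist [185.0, 283.1, 265.4, 269.0, 262.0, 30.0, 7.0]
```

View pics/p_side.png

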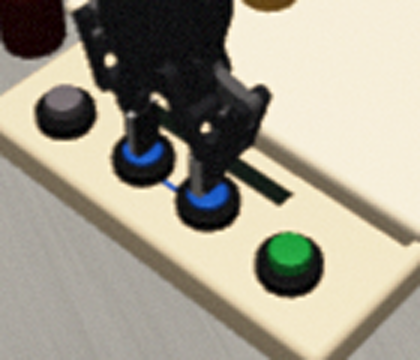

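View pics/p_wrist.png

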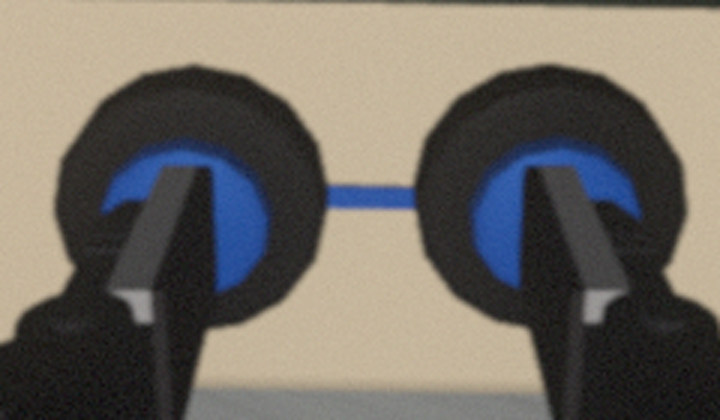

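Both views show the two blue caps sunk equally in their collars, each under one finger tip at about the cap's centre. The TCP stopped moving while the force rose, so both keys are bottomed. I'll hold, then lift.

carry_out:
  motion:
    - [0, 0, 0, 0, 0, 0, 45]
    - [0, 0, 0, 0, 0, 0, 45]
    - [0, 0, 0, 0, 0, 0, 45]
    - [0, 0, 0, 0, 0, 0, 45]
    - [0, 0, 0, 0, 0, 0, 45]
    - [0, 0, 0, 0, 0, 0, 45]
    - [0, 0, 0, 0, 0, 0, 45]
    - [0, 0, 0, 0, 0, 0, 45]
    - [0, 0, 0, 0, 0, 0, 45]
    - [0, 0, 0, 0, 0, 0, 45]
    - [0, 0, 0, 0, 0, 0, 45]
    - [0, 0, 0, 0, 0, 0, 45]
    - [0, 0, 0, 0, 0, 0, 45]
    - [0, 0, 0, 0, 0, 0, 45]
    - [0, 0, 0, 0, 0, 0, 45]
    - [0, 0, 0, 0, 0, 0, 45]
    - [0, 0, 0, 0, 0, 0, 45]
    - [0, 0, 0, 0, 0, 0, 45]
    - [0, 0, 0, 0, 0, 0, 45]
    - [0, 0, 0, 0, 0, 0, 45]

```text
t: 7.8
tcp_pos: [0.5209, 0.0194, 0.0616]
eef_rot: [[0.916, 0.401, -0.001], [0.401, -0.916, -0.0], [-0.001, -0.0, -1.0]]
force: [-10.8, 0.9, 25.4]
finger_gap: 0.0452
gripper_force: 12.6
```

carry_out:
  motion:
    - [0, 0, 0, 0, 0, 0, 45]
    - [0, 0, 0, 0, 0, 0, 45]
    - [0, 0, 0, 0, 0, 0, 45]
    - [0, 0, 0, 0, 0, 0, 45]
    - [0, 0, 0, 0, 0, -5, 45]
    - [0, 0, 0, 0, 0, -8, 45]
    - [0, 0, 0, 0, 0, -20, 45]
    - [0, 0, 0, 0, 0, -30, 45]
    - [0, 0, 0, 0, 0, 0, 0]
    - [0, 0, 0, 0, 0, 0, 0]
    - [0, 0, 0, 0, 0, 0, 0]
    - [0, 0, 0, 0, 0, 0, 0]
    - [0, 0, 0, 0, 0, 0, 0]

```text
t: 9.43
tcp_pos: [0.5205, 0.0194, 0.1213]
eef_rot: [[0.916, 0.4, -0.001], [0.4, -0.916, 0.0], [-0.001, -0.0, -1.0]]
force: [-0.3, 1.1, -0.7]
finger_gap: 0.0005
gripper_force: 0.0
```

```bash
python3 - <<'E'
from h import *
for n in("side","top","wrist"):
    c=r.camera(n)
    for nm,lo,hi in(("blue",(95,110,50),(130,255,255)),("green",(45,90,40),(85,255,255))):
        for b in blobs(c,lo,hi,60):
            if b[0]<4000: print(n,nm,[float(x) for x in b],onz(c,b[1],b[2],.07).round(4))
goal([.5552,-.070,.095],[-.0223,.05])
E
```

```text
side blue [136.0, 226.4, 84.4, 223.0, 71.0, 10.0, 31.0] [0.6642 0.6587 0.07  ]
side blue [146.0, 257.1, 239.0, 250.0, 233.0, 15.0, 13.0] [0.5076 0.0376 0.07  ]
side blue [157.0, 278.8, 253.1, 272.0, 247.0, 15.0, 13.0] [ 0.53  -0.012  0.07 ]
side green [186.0, 306.1, 274.2, 299.0, 267.0, 16.0, 15.0] [ 0.5528 -0.0766  0.07  ]
top blue [140.0, 59.2, 86.1, 47.0, 79.0, 25.0, 16.0] [0.8275 0.5545 0.07  ]
top blue [123.0, 26.7, 85.8, 16.0, 80.0, 22.0, 13.0] [0.8279 0.6225 0.07  ]
top green [87.0, 364.6, 221.0, 358.0, 217.0, 13.0, 9.0] [ 0.5595 -0.0705  0.07  ]
wrist blue [1454.0, 237.1, 230.2, 215.0, 209.0, 44.0, 43.0] [0.5108 0.0442 0.07  ]
wrist blue [1475.0, 329.0, 229.6, 308.0, 208.0, 44.0, 44.0] [ 0.5329 -0.0052  0.07  ]
wrist blue [98.0, 282.5, 224.3, 272.0, 222.0, 23.0, 5.0] [0.5249 0.0212 0.07  ]
wrist green [1654.0, 442.3, 236.4, 419.0, 215.0, 48.0, 45.0] [ 0.5559 -0.0685  0.07  ]
turn [-0.0001  0.0001 -0.0077] shift now mm [-4.2 95.7 26.7] t 9.575 q [-11.2   7.7 106.1   0.   66.2  55.2]
R [[0.916, 0.4, -0.0], [0.4, -0.916, 0.0], [-0.0, -0.0, -1.0]] tcp [0.5207 0.0194 0.1217] F [ 0.2  0.9 -0.7] gap -0.00014201621024945325
```

Both blue keys are back up, as their side-view blobs match those from the start. Next is green: closed fingers, shift (-4, 95.5), then down.

carry_out:
  motion:
    - [0, 0, 0, -1, 24, 0, 0]
    - [0, 0, 0, -1, 24, 0, 0]
    - [0, 0, 0, -1, 24, 0, 0]
    - [0, 0, 0, -1, 23.5, 0, 0]
    - [0, 0, 0, 0, 0, 20, 0]
    - [0, 0, 0, 0, 0, 20, 0]
    - [0, 0, 0, 0, 0, 8, 0]
    - [0, 0, 0, 0, 0, 4, 0]
    - [0, 0, 0, 0, 0, 3, 0]
    - [0, 0, 0, 0, 0, 2, 0]
    - [0, 0, 0, 0, 0, 0, 0]
    - [0, 0, 0, 0, 0, 0, 0]

```text
t: 11.08
tcp_pos: [0.5558, -0.07, 0.0654]
eef_rot: [[0.916, 0.4, 0.001], [0.4, -0.916, -0.001], [0.001, 0.001, -1.0]]
force: [-2.1, -2.0, 3.2]
finger_gap: -0.0
gripper_force: 1.6
```

carry_out:
  motion:
    - [0, 0, 0, 0, 0, 2, 0]
    - [0, 0, 0, 0, 0, 1.5, 0]
    - [0, 0, 0, 0, 0, 0.5, 0]
    - [0, 0, 0, 0, 0, 0, 0]
    - [0, 0, 0, 0, 0, 0, 0]
    - [0, 0, 0, 0, 0, 0, 0]

```text
t: 11.82
tcp_pos: [0.556, -0.0701, 0.0637]
eef_rot: [[0.916, 0.401, 0.001], [0.401, -0.916, -0.001], [0.0, 0.001, -1.0]]
force: [-9.8, -0.6, 21.5]
finger_gap: -0.0001
gripper_force: 10.7
```

```bash
python3 - <<'E'
from h import *
c=r.camera("side")
for b in blobs(c,(45,90,40),(85,255,255),20): print([float(x) for x in b])
cv2.imwrite("pics/g.png",cv2.resize(c["pixels"][200:320,220:380][...,::-1],None,fx=3,fy=3,interpolation=cv2.INTER_CUBIC))
E
```

```text
[80.0, 306.2, 277.8, 299.0, 274.0, 16.0, 8.0]
```

View pics/g.png

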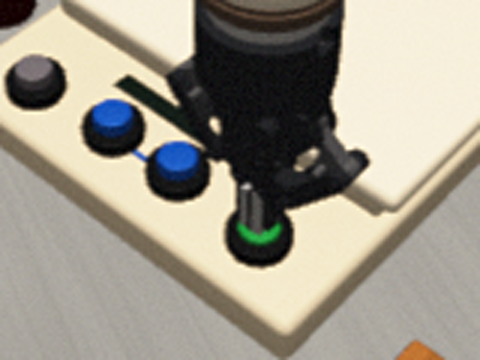

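The green cap is fully sunk (z 0.0637, 21 N), and both blue keys and the grey key are up. I'll let go and move clear.

carry_out:
  motion:
    - [0, 0, 0, 0, 0, -4, 0]
    - [0, 0, 0, 0, 0, -8, 0]
    - [0, 0, 0, 0, 0, -25, 0]
    - [0, 0, 0, 0, 0, -40, 0]
    - [0, 0, 0, 0, 0, -40, 0]
    - [0, 0, 0, -40, 0, -20, 0]
    - [0, 0, 0, -40, 0, 0, 0]
    - [0, 0, 0, -40, 0, 0, 0]
    - [0, 0, 0, 0, 0, 0, 0]
    - [0, 0, 0, 0, 0, 0, 0]
    - [0, 0, 0, 0, 0, 0, 0]

```text
t: 13.25
tcp_pos: [0.446, -0.1174, 0.1978]
eef_rot: [[0.916, 0.401, 0.0], [0.401, -0.916, 0.0], [0.0, -0.0, -1.0]]
force: [0.4, -0.5, -0.4]
finger_gap: -0.0001
gripper_force: 0.0
```

```bash
python3 - <<'E'
from h import *
c=r.camera("side");save(c,"pics/end.png")
for b in blobs(c,(45,90,40),(130,255,255),60): 
    if b[0]<4000: print([float(x) for x in b])
E
```

```text
[127.0, 279.7, 254.5, 272.0, 248.0, 15.0, 13.0]
[187.0, 306.0, 274.3, 299.0, 267.0, 16.0, 15.0]
```

View pics/end.png

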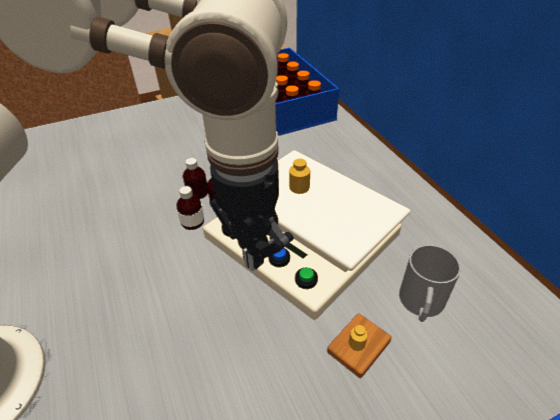

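The final view shows the green key up at (306,274) and the arm clear of everything. The weights and jug stand where they were, as do the bottles in view.

```bash
python3 -c "
from workcell import r
print(r.finish_job())"
```

```text
the job is handed in; nothing more can be done
None
```

The job is handed in: both blue keys were pressed together, held down for over 2.5 s and released, then the green key was pressed fully and released; the grey key was not pressed and nothing was moved.

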